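# Slide the catch tray home under a gilded panel

### The job

A gilded panel lies face up on two loose timber bearers so that its front edge stands out over the bench like a low shelf. Slide the shallow metal catch tray along the bench, handle outwards, under the middle of that front edge until its back wall sits flush against the front bearer along its whole width, then let go and draw back. Feel for the bearer and push gently, so that neither bearer nor panel is shoved out of place; keep the tray flat on the bench and clear of the panel's underside, and leave the jar, the brush and the carton alone.

Things in the scene. Friction and masses are not known exactly. Their poses are not given: they have to be found in the camera images.
- panel: gilded panel, 380 mm deep (its x) by 420 mm wide (its y), 3 kg, face up, resting flat and loose on two timber bearers. Origin: middle of its flat underside, 40 mm above the bench. +x points from the overhanging front edge (x = -190 mm, on the robot's right) to the back edge. Front moulding up to 83 mm, carved boss in the middle up to 95 mm above the bench. Friction between all parts about 0.5 to 0.7
- panel_front (a point): middle of the panel's front lower edge. The bearers are loose bars 40 x 40 mm, 520 mm long, lying across under the panel (along its y within 2.5 degrees), ends sticking out at its sides. The front bearer's near face is 85 to 125 mm behind this edge, different each time and not measured. A level push of about 17 to 25 N on the bearer shifts it and the panel
- tray: loose shallow open sheet-metal tray, 180 mm deep (its x), 200 mm wide (its y), 28 mm high, walls 4 mm, 0.3 to 0.55 kg, flat on the bench in front of the panel. Origin: middle of its underside. +x points from the front wall (x = -90 mm, with the handle) to the back wall (x = +90 mm); pushed home, its x axis lies along the panel's within about 3 degrees
- tray_handle (a point): middle of the tray's bow handle: a round steel bar 10 mm thick and 90 mm long along the tray's y, 24 mm above the bench, centred 42 mm in front of the tray's front wall (tray x = -132 mm); room for a finger on both sides of the bar
- tray_back_left (a point): left end (tray y = +100 mm) of the outer face of the tray's back wall (tray x = +90 mm), 14 mm above the bench
- tray_back_right (a point): right end (tray y = -100 mm) of the outer face of the tray's back wall (tray x = +90 mm), 14 mm above the bench
- jar: brown glass jar with a steel lid, 64 mm across, 85 mm high, standing on the far side of the bench; origin in the middle of its underside; leave it alone
- brush: flat brush with a wooden handle, about 200 mm long, lying on the far side of the bench; origin in the middle of its underside; leave it alone
- carton: closed cardboard box 90 x 120 x 100 mm high near the robot; origin in the middle of its underside; leave it alone

How it is judged:
By the outcome, as a careful person would: the job done as asked, in the order asked, and still so for the second after the job is handed in, with the robot touching nothing.
It also fails if it takes over 69 s, if anything falls off the work surface, if the arm or the gripper's body presses on something with over 40 N, if the wrist force passes 120 N, or if a joint passes its speed limit or range.

### The arm

A 6-joint arm with a two-finger parallel gripper is mounted at the origin on the work surface. World frame = base frame: x ahead of the robot, y to its left, z up, the work surface at z = 0. Lengths are in m, angles in rad, forces in N, time in s.
With the tool pointing down it reaches from about 0.25 to 0.775 m from the base axis. Payload 4 kg.
Tool frame: the origin (TCP) lies at the very end of the fingers, on their centre line; the grasp point (between the pads) lies 19 mm behind it (robot.grip_point_offset is the distance from the TCP to the grasp point, in m); z points along the fingers, x is the direction in which the jaws open and shut, and the axes are right-handed (so a half turn about z gives the same grasp; the last joint's range is limited). The gripper opens to 94 mm and grips with 3 to 60 N. Pads are 16 mm wide; open, the fingers measure 119 mm over their backs; the gripper's body (75 mm by 177 mm) begins 78 mm behind the grasp point.
Start: joints at [-1.353, 0.087, 1.371, -0, 1.684, -0.103], TCP at [0.173, -0.522, 0.185] pointing down, gripper open.
Joint ranges: [-3.1, 3.1], [-0.76, 2.03], [0.27, 2.55], [-1.08, 4.22], [0.17, 2.65], [-2.57, 2.57]. Speed limits (rad/s): [2.79, 2.79, 3.14, 3.14, 3.14, 3.14].

### API

Orientations are given as [roll, pitch, yaw] about the fixed x, y, z axes, in that order (R = Rz(yaw) Ry(pitch) Rx(roll)).
In Python, from bench import robot gives the robot as it stands.
- The arm moves only by the shell command python3 -m inch 'ROWS'. ROWS is text: rows parted by semicolons, each of 5 numbers parted by spaces: the shift along the tool's x, y, z in cm, then the turn about the tool's z in rad, then the closure, from 0 (fully open) to 1 (shut). In form: tx ty tz spin claw; .... A call has 1 to 20 rows; each row is the pose to reach, as a shift and turn from the pose measured when the call began, along the tool's axes at that moment; what a row does not reach only later rows make up. A row lasts 1/12 s, in which the tool goes at most 41.7 mm and 7.16 degrees, less where a joint would pass 70% of its speed; a pose out of reach is approached as far as the arm can. A call with a gripper value outside its range is refused whole. The fingers move at their own pace and stop on an object; the grip force is fixed at half the most. Time passes only in rows, so rows that repeat a pose let the fingers close. It gives the time, the measured TCP pose, the force and the opening at its end, in the units of the state.
- robot.get_obs(): the state, without advancing time (a new reading comes with each control period).
- robot.snapshot(name): name is "scene" or "top"; returns (picture, depth): 384x512x3 uint8, blue, green, red; 384x512 float32, m along the optical axis (not along the pixel's ray), 0 where there is no reading.
- robot.camera_info(name): a dict with "K" (3x3 intrinsics, pixels), "extrinsics" (4x4, takes a point from world to camera coordinates). Camera axes: x right, y down, z forward; pixel columns grow to the right and rows downward; lengths in m; the calibration is good to about 2 mm. A picture is of the moment at which its call begins. camera_info takes no time and is no camera call.
- robot.close_job(): hands the job in, once; it reports no verdict.
The state is a dict: "time": time; "joint_positions": joint angles; "qvel": joint speeds; "joint_torque": joint torques, N m; "tool_pos": TCP position; "ee_rot": TCP orientation; "wrist_force": force on the tool from outside, world axes, zero at the start; "wrist_torque": the same for the moment, N m; "width": finger opening in m.
Only numpy, scipy, OpenCV 4.12 (cv2) and the standard library are available. Lean on these libraries where they do the work, as an engineer would, in place of code of your own. Each camera call takes 0.05 s, during which the arm holds its last target.

## Working session

There is one attempt and no reset: what is moved stays moved. The work goes in short steps, Python scripts to look and compute and a shell command to move; the robot and the scene stay as the last step left them, time stands still between calls to the robot, and variables do not carry over. Pictures are saved under pics/ and viewed, and the job is handed in when it is done.

```bash
mkdir -p pics; ls
python3 - <<'E'
from bench import robot
import cv2,numpy as np
np.set_printoptions(precision=4,suppress=True)
o=robot.get_obs()
for k in o: print(k,o[k])
for n in("scene","top"):
    p,d=robot.snapshot(n); cv2.imwrite(f"pics/{n}0.png",p); np.save(f"{n}0.npy",d)
    i=robot.camera_info(n); print(n,i["K"],i["extrinsics"])
E
```

```text
pics
time 0.0
joint_positions [-1.3531  0.088   1.3722 -0.      1.6836 -0.1031]
qvel [-0.0013 -0.0012  0.0006  0.0004  0.0003  0.0007]
joint_torque [ -0.0013 -34.0184 -30.2425   0.0718   0.0331  -0.0002]
tool_pos [ 0.1733 -0.5214  0.1834]
ee_rot [-3.1414  0.0022 -1.25  ]
wrist_force [ 0.3083  0.1047 -0.3416]
wrist_torque [ 0.0214 -0.0322 -0.002 ]
width 0.09366773040397808
scene [[436.2736   0.     250.8547]
 [  0.     436.2736 193.837 ]
 [  0.       0.       1.    ]] [[-0.888   0.4598  0.0096  0.4268]
 [ 0.3341  0.6592 -0.6736 -0.1349]
 [-0.3161 -0.5949 -0.739   1.3674]
 [ 0.      0.      0.      1.    ]]
top [[346.9093   0.     256.9604]
 [  0.     346.9093 184.9481]
 [  0.       0.       1.    ]] [[ 0.0034 -0.9998  0.0204  0.0097]
 [-0.9963 -0.0051 -0.086   0.4933]
 [ 0.086  -0.0201 -0.9961  0.9236]
 [ 0.      0.      0.      1.    ]]
```

View pics/top0.png

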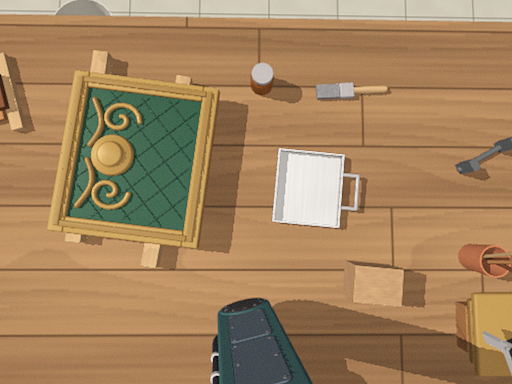

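View pics/scene0.png

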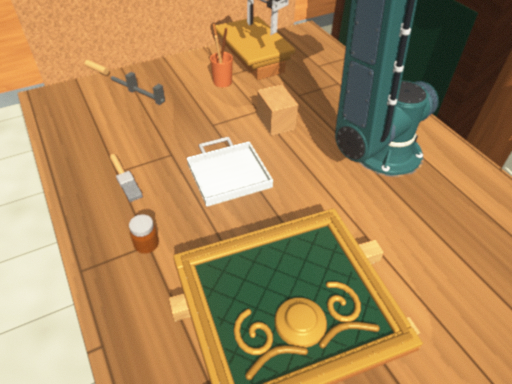

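```bash
cat > h.py <<'E'
import cv2,numpy as np
from bench import robot
np.set_printoptions(precision=4,suppress=True)
def cast(n,uv,z):
    i=robot.camera_info(n);K=np.array(i["K"]);E=np.array(i["extrinsics"]);R,t=E[:3,:3],E[:3,3]
    uv=np.atleast_2d(uv).astype(float);r=(np.c_[uv,np.ones(len(uv))]@np.linalg.inv(K).T)@R;c=-R.T@t
    return c+r*((z-c[2])/r[:,2])[:,None]
def proj(n,P):
    i=robot.camera_info(n);K=np.array(i["K"]);E=np.array(i["extrinsics"])
    q=(np.atleast_2d(P)@E[:3,:3].T+E[:3,3])@K.T;return q[:,:2]/q[:,2:]
def crop(n,img,x0,y0,x1,y1,s,out):
    cv2.imwrite(out,cv2.resize(img[y0:y1,x0:x1],None,fx=s,fy=s,interpolation=cv2.INTER_CUBIC))
E
python3 - <<'E'
from h import *
p=cv2.imread("pics/top0.png")
print(proj("top",[[.173,-.522,.185]]),proj("scene",[[.173,-.522,.185]]))
crop("top",p,130,40,270,140,5,"pics/c1.png")
crop("top",p,110,190,250,290,5,"pics/c2.png")
crop("top",p,260,130,380,240,5,"pics/c3.png")
s=cv2.imread("pics/scene0.png"); crop("s",s,160,120,310,230,5,"pics/c4.png")
E
```

```text
[[500.084  324.5392]] [[261.0922  33.6554]]
```

View pics/c1.png

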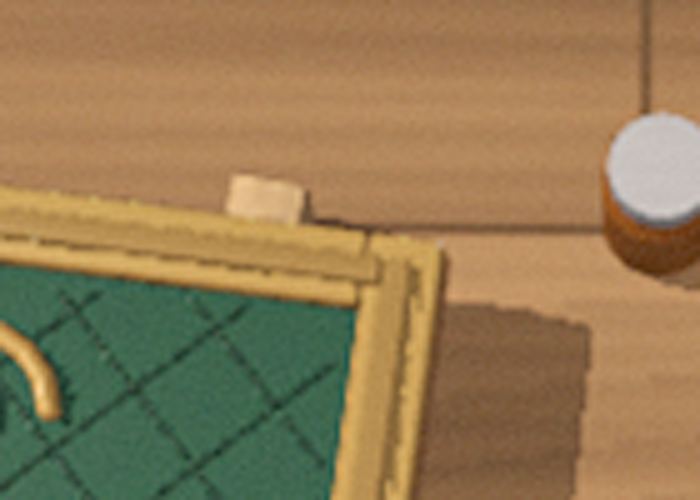

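View pics/c2.png

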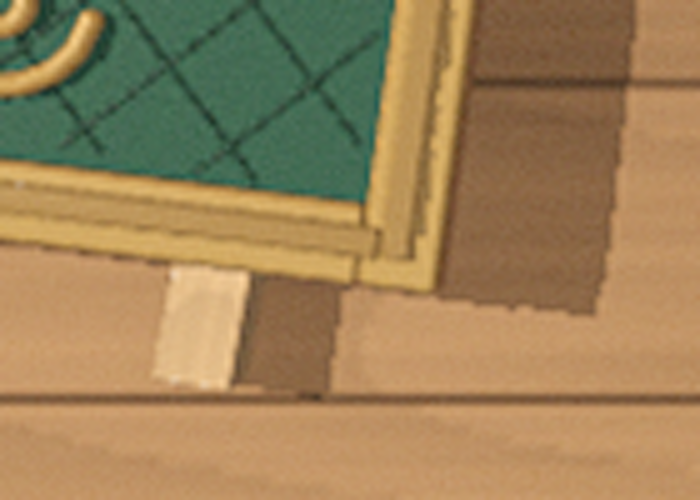

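View pics/c3.png

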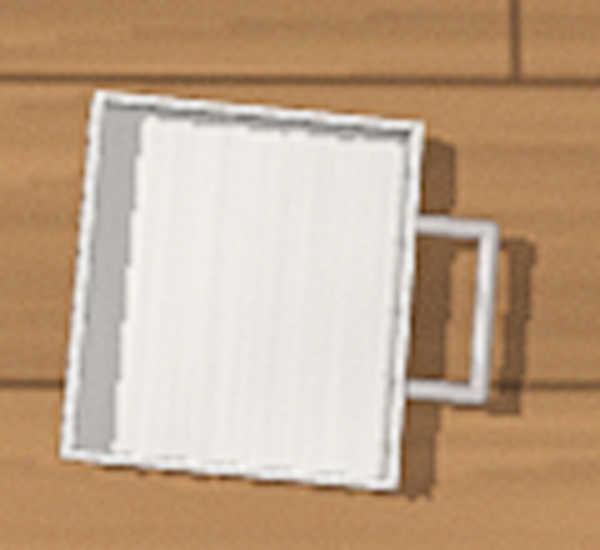

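View pics/c4.png

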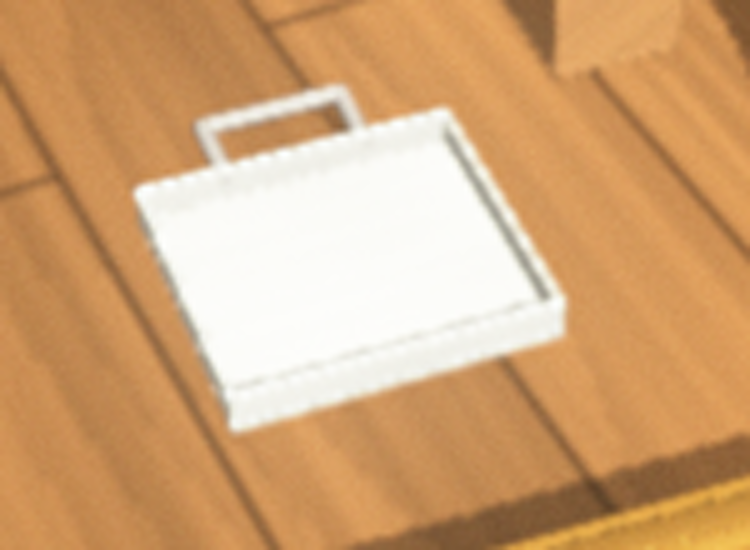

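Run:
```python
from h import *
f=lambda l,x,y:np.array(l)/5.+[x,y]-0.4
T=cast("top",f([(97,92),(62,458),(423,122),(397,490)],260,130),.028)
print("tray BL? ",T,T.mean(0))
print("scene tray",cast("scene",f([(232,388),(562,298),(450,110),(137,190)],160,120),.028))
H=cast("top",f([(488,225),(477,397)],260,130),.026);print("handle",H,H.mean(0))
B=cast("top",f([(306,187),(303,222),(250,270),(232,388)],0,0)+np.array([[130,40],[130,40],[110,190],[110,190]]),.04);print("bearer",B)
P=f([(442,245),(435,290)],0,0)+np.array([[130,40],[110,190]])
for z in (.04,.06,.083): print("panel",z,cast("top",P,z))
d=np.load("top0.npy")
i=robot.camera_info("top");K=np.array(i["K"]);E=np.array(i["extrinsics"])
def dep(u,v):
    c=d[v,u]*(np.linalg.inv(K)@[u,v,1]);return E[:3,:3].T@(c-E[:3,3])
for u,v in [(213,100),(216,100),(210,100),(205,100),(200,200),(195,230),(190,230),(196,200),(203,200)]:print(u,v,dep(u,v))
e=(T[0]+T[1])/2-(T[2]+T[3])/2; print("yaw tray",np.arctan2(e[1],e[0]))
l=B[0]-B[3];print("bearer normal yaw",np.arctan2(l[1],l[0])+np.pi/2)
l=cast("top",P,.06);l=l[0]-l[1];print("panel yaw",np.arctan2(l[1],l[0])+np.pi/2, np.linalg.norm(l))
```

```text
tray BL?  [[ 0.5943 -0.048   0.028 ]
 [ 0.3953 -0.0288  0.028 ]
 [ 0.5789 -0.2268  0.028 ]
 [ 0.3787 -0.209   0.028 ]] [ 0.4868 -0.1281  0.028 ]
scene tray [[ 0.5915 -0.0527  0.028 ]
 [ 0.3971 -0.0311  0.028 ]
 [ 0.3796 -0.204   0.028 ]
 [ 0.5789 -0.2236  0.028 ]]
handle [[ 0.5226 -0.262   0.026 ]
 [ 0.4288 -0.254   0.026 ]] [ 0.4757 -0.258   0.026 ]
bearer [[0.7866 0.1939 0.04  ]
 [0.7669 0.1952 0.04  ]
 [0.3363 0.2663 0.04  ]
 [0.2756 0.274  0.04  ]]
panel 0.04 [[0.7548 0.1194 0.04  ]
 [0.3261 0.1697 0.04  ]]
panel 0.06 [[0.7474 0.1174 0.06  ]
 [0.328  0.1667 0.06  ]]
panel 0.083 [[0.7389 0.1152 0.083 ]
 [0.3301 0.1632 0.083 ]]
213 100 [0.7112 0.1287 0.0746]
216 100 [0.7107 0.1207 0.0761]
210 100 [0.7085 0.1356 0.0824]
205 100 [0.7083 0.1485 0.0824]
200 200 [0.4492 0.1576 0.0779]
195 230 [0.3733 0.1693 0.0744]
190 230 [0.3737 0.1805 0.0832]
196 200 [0.449  0.1671 0.0819]
203 200 [0.4498 0.1517 0.0647]
yaw tray 1.4822102876160832
bearer normal yaw 1.4153752808327993
panel yaw 1.4539288426176964 0.42231864013469156
```

```bash
python3 -m inch '-1.5 -3.7 0 0.05 0.3; -3 -7.4 0 0.1 0.68; -4.6 -11.1 0 0.15 0.68; -6.1 -14.8 0 0.2 0.68; -7.7 -18.5 0 0.25 0.68; -9.2 -22.2 0 0.3 0.68; -10.8 -25.9 0 0.35 0.68; -12.3 -29.6 0 0.4 0.68; -13.8 -33.2 2 0.41 0.68; -15.4 -37 4 0.41 0.68; -15.4 -37 6 0.41 0.68; -15.4 -37 8 0.41 0.68; -15.4 -37 8 0.41 0.68; -15.4 -37 8 0.41 0.68; -15.4 -37 8 0.41 0.68'
cat > s.py <<'E'
from h import *
import sys
o=robot.get_obs()
for k in("time","tool_pos","ee_rot","wrist_force","wrist_torque","width"):print(k,np.array(o[k]))
if len(sys.argv)>1:
    k=sys.argv[1]
    for n in("top","scene"):
        p,d=robot.snapshot(n);cv2.imwrite(f"pics/{n}{k}.png",p)
E
python3 s.py 1
```

```text
time: 1.35
tool_pos: [0.476, -0.2591, 0.1049]
ee_rot: [-3.141, 0.001, -1.661]
wrist_force: [0.2, -0.3, -0.1]
width: 0.0299
time 1.35
tool_pos [ 0.476  -0.2591  0.1049]
ee_rot [-3.1412  0.0013 -1.6606]
wrist_force [ 0.2246 -0.3156 -0.0752]
wrist_torque [ 0.0165 -0.0359  0.0324]
width 0.02992950402332522
```

Run:
```python
from h import *
a=[]
for n in("top","scene"):
    p=cv2.imread(f"pics/{n}1.png")
    a.append(p)
crop("",a[0],280,120,400,220,5,"pics/d1.png");crop("",a[1],150,80,290,190,5,"pics/d2.png")
```

```text
(no output)
```

View pics/d1.png

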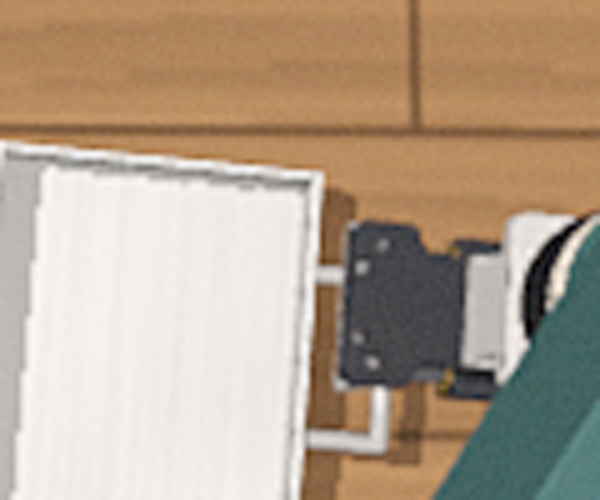

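View pics/d2.png

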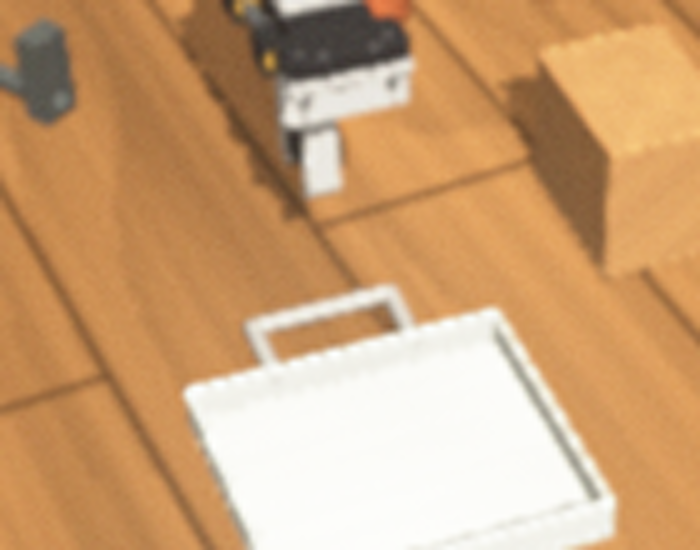

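The gripper is above the bow handle, its fingers 30 mm apart. In the top view the bar lies near column 355, rows 155–208. I'll go down over the bar now.

```bash
python3 -m inch '0 0 3 0 0.68; 0 0 5.5 0 0.68; 0 0 7 0 0.68; 0 0 8 0 0.68; 0 0 8.8 0 0.68; 0 0 9.3 0 0.68; 0 0 9.6 0 0.68; 0 0 9.6 0 0.68; 0 0 9.6 0 0.68'; python3 s.py 2
```

```text
time: 2.2
tool_pos: [0.4773, -0.2601, 0.0108]
ee_rot: [-3.138, -0.001, -1.661]
wrist_force: [-0.1, -0.4, -0.7]
width: 0.03
time 2.2
tool_pos [ 0.4773 -0.2601  0.0108]
ee_rot [-3.1378 -0.0006 -1.6612]
wrist_force [-0.1169 -0.3672 -0.7081]
wrist_torque [ 0.0181 -0.0197 -0.0118]
width 0.029976293994106895
```

View pics/scene2.png

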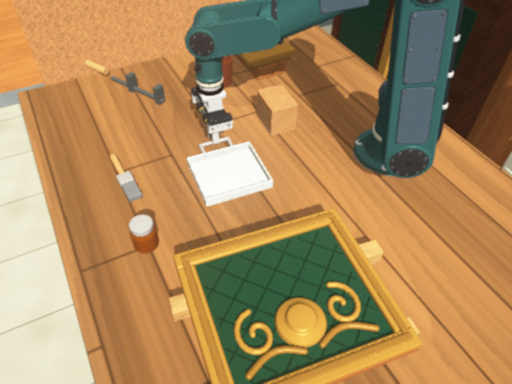

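The fingers straddle the bar, at about (215,140) in the scene view, and there is no contact force. I'll close now.

```bash
python3 -m inch '0 0 0 0 0.8; 0 0 0 0 0.9; 0 0 0 0 1; 0 0 0 0 1; 0 0 0 0 1; 0 0 0 0 1'; python3 s.py
```

```text
time: 2.8
tool_pos: [0.4773, -0.26, 0.0109]
ee_rot: [-3.138, -0.001, -1.661]
wrist_force: [0.5, -0.3, -0.1]
width: 0.0005
time 2.8
tool_pos [ 0.4773 -0.26    0.0109]
ee_rot [-3.1377 -0.0007 -1.661 ]
wrist_force [ 0.4882 -0.3011 -0.1225]
wrist_torque [-0.0456  0.0297  0.0171]
width 0.0005302033713672275
```

The fingers shut to 0.5 mm, so they missed the bar. I'll look before moving again.

```bash
python3 s.py 3 >/dev/null
python3 - <<'E'
from h import *
crop("",cv2.imread("pics/top3.png"),260,120,400,230,5,"pics/e1.png");crop("",cv2.imread("pics/scene3.png"),160,80,280,200,5,"pics/e2.png")
E
```

```text
(no output)
```

View pics/e1.png

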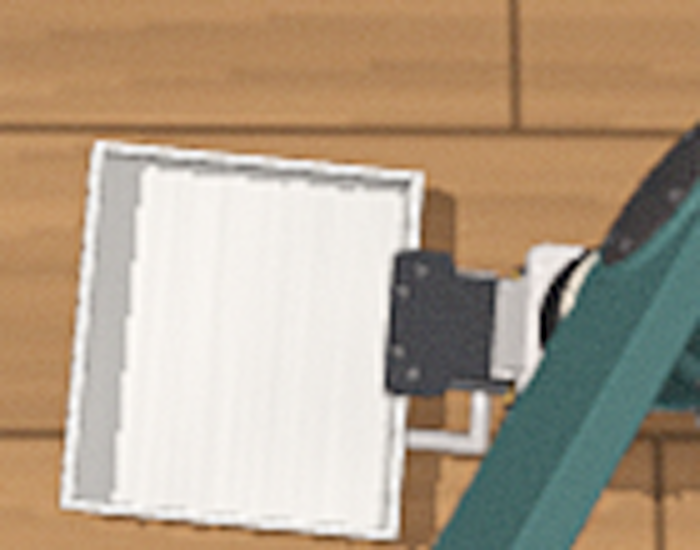

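View pics/e2.png

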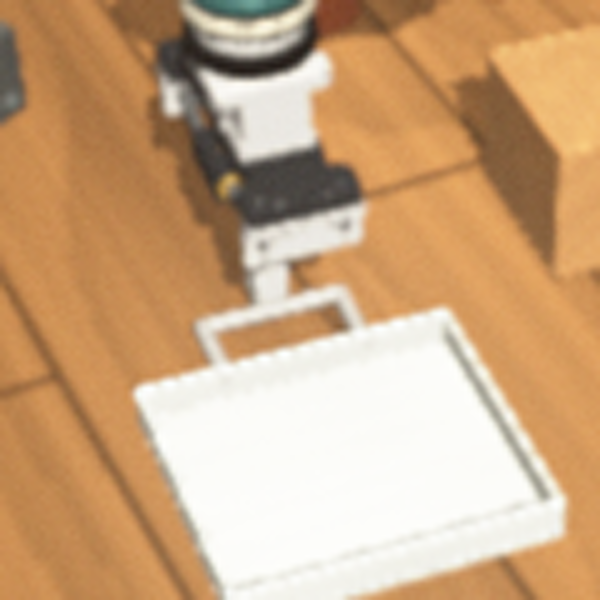

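Run:
```python
from h import *
P=[[.4773,-.26,z] for z in(.011,.03,.088)]
print((proj("scene",P)-[160,80])*5); print((proj("top",P)-[260,120])*5)
# earlier hover pose
P=[[.476,-.2591,.105]]
print("hover",(proj("scene",P)-[150,80])*5,(proj("top",P)-[280,120])*5)
f=lambda l,x,y:np.array(l)/5.+[x,y]-.4
print(cast("scene",f([(205,325),(342,295)],160,80),.024))
```

```text
[[267.8093 322.3917]
 [266.1639 299.1281]
 [260.9225 225.0191]]
[[475.8151 357.5525]
 [486.4175 355.1997]
 [521.5963 347.393 ]]
hover [[311.9462 202.5997]] [[431.067  347.4977]]
[[ 0.5186 -0.2635  0.024 ]
 [ 0.4312 -0.2512  0.024 ]]
```

Run:
```python
from h import *
p,d=robot.snapshot("scene");i=robot.camera_info("scene");K=np.array(i["K"]);E=np.array(i["extrinsics"])
p2,d2=robot.snapshot("top");i2=robot.camera_info("top");K2=np.array(i2["K"]);E2=np.array(i2["extrinsics"])
def dep(u,v,d,K,E):
    c=d[v,u]*(np.linalg.inv(K)@[u,v,1]);return E[:3,:3].T@(c-E[:3,3])
for v in range(114,150,2): print(v,[dep(u,v,d,K,E).round(3).tolist() for u in (212,214,216)])
print("top")
for v,u in((185,340),(185,345),(185,350),(185,354),(206,355),(206,357),(203,356)):print(u,v,dep(u,v,d2,K2,E2).round(3))
```

```text
114 [[0.496, -0.208, 0.171], [0.493, -0.201, 0.174], [0.488, -0.198, 0.174]]
116 [[0.501, -0.197, 0.173], [0.495, -0.196, 0.172], [0.491, -0.191, 0.174]]
118 [[0.504, -0.19, 0.172], [0.499, -0.188, 0.171], [0.494, -0.186, 0.171]]
120 [[0.509, -0.178, 0.176], [0.503, -0.179, 0.172], [0.498, -0.177, 0.172]]
122 [[0.511, -0.175, 0.171], [0.505, -0.176, 0.169], [0.5, -0.173, 0.168]]
124 [[0.51, -0.177, 0.162], [0.505, -0.175, 0.163], [0.5, -0.172, 0.163]]
126 [[0.511, -0.175, 0.157], [0.505, -0.177, 0.154], [0.501, -0.172, 0.156]]
128 [[0.508, -0.184, 0.143], [0.504, -0.18, 0.145], [0.498, -0.179, 0.143]]
130 [[0.51, -0.181, 0.139], [0.503, -0.183, 0.134], [0.498, -0.182, 0.134]]
132 [[0.484, -0.248, 0.072], [0.478, -0.247, 0.071], [0.47, -0.251, 0.065]]
134 [[0.485, -0.248, 0.065], [0.479, -0.245, 0.065], [0.471, -0.25, 0.058]]
136 [[0.486, -0.246, 0.059], [0.478, -0.249, 0.054], [0.473, -0.246, 0.055]]
138 [[0.487, -0.246, 0.052], [0.48, -0.245, 0.05], [0.474, -0.245, 0.048]]
140 [[0.487, -0.246, 0.044], [0.475, -0.26, 0.029], [0.47, -0.257, 0.029]]
142 [[0.485, -0.253, 0.029], [0.478, -0.254, 0.026], [0.471, -0.255, 0.023]]
144 [[0.477, -0.274, 0.002], [0.47, -0.274, -0.001], [0.465, -0.27, -0.0]]
146 [[0.481, -0.265, 0.002], [0.474, -0.265, -0.001], [0.469, -0.26, 0.001]]
148 [[0.483, -0.26, -0.001], [0.481, -0.25, 0.006], [0.473, -0.252, 0.001]]
top
340 185 [ 0.481 -0.176  0.171]
345 185 [ 0.481 -0.187  0.173]
350 185 [ 0.481 -0.199  0.172]
354 185 [ 0.481 -0.208  0.172]
355 206 [ 0.437 -0.254  0.027]
357 206 [ 0.438 -0.268  0.   ]
356 203 [ 0.445 -0.256  0.031]
```

The depth readings show the fingertips ending about 35–40 mm above the bench, although the state gives TCP z = 11 mm. They closed just above the bar. I'll reopen and go down in steps, going by the camera and the force.

```bash
python3 -m inch '0 0 0 0 0.68; 0 0 0 0 0.68; 0 0 0 0 0.68; 0 0 0.5 0 0.68; 0 0 1 0 0.68; 0 0 1.5 0 0.68; 0 0 1.5 0 0.68; 0 0 1.5 0 0.68'; python3 s.py
python3 - <<'E'
from h import *
p,d=robot.snapshot("scene");i=robot.camera_info("scene");K=np.array(i["K"]);E=np.array(i["extrinsics"])
cv2.imwrite("pics/scene4.png",p);crop("",p,160,80,280,200,5,"pics/f.png")
def dep(u,v,d,K,E):
    c=d[v,u]*(np.linalg.inv(K)@[u,v,1]);return E[:3,:3].T@(c-E[:3,3])
for v in range(126,156,2): print(v,[dep(u,v,d,K,E).round(3).tolist() for u in (212,214,216)])
E
```

```text
time: 3.67
tool_pos: [0.4768, -0.2597, -0.005]
ee_rot: [-3.139, 0.0, -1.661]
wrist_force: [-0.5, -0.6, 0.0]
width: 0.0302
time 3.6667
tool_pos [ 0.4768 -0.2597 -0.005 ]
ee_rot [-3.1392  0.0002 -1.6611]
wrist_force [-0.4931 -0.6246  0.0402]
wrist_torque [ 0.011   0.0272 -0.0396]
width 0.030210616750556554
126 [[0.511, -0.176, 0.156], [0.505, -0.176, 0.155], [0.501, -0.171, 0.157]]
128 [[0.511, -0.176, 0.15], [0.507, -0.173, 0.15], [0.501, -0.174, 0.148]]
130 [[0.513, -0.172, 0.146], [0.506, -0.176, 0.141], [0.501, -0.175, 0.14]]
132 [[0.511, -0.18, 0.132], [0.503, -0.184, 0.127], [0.499, -0.18, 0.128]]
134 [[0.51, -0.183, 0.123], [0.504, -0.182, 0.122], [0.5, -0.178, 0.123]]
136 [[0.51, -0.183, 0.115], [0.504, -0.183, 0.114], [0.478, -0.233, 0.066]]
138 [[0.49, -0.238, 0.059], [0.486, -0.232, 0.062], [0.478, -0.234, 0.058]]
140 [[0.49, -0.237, 0.052], [0.485, -0.233, 0.053], [0.48, -0.231, 0.053]]
142 [[0.489, -0.243, 0.039], [0.486, -0.233, 0.046], [0.48, -0.233, 0.043]]
144 [[0.49, -0.24, 0.034], [0.486, -0.233, 0.037], [0.48, -0.233, 0.035]]
146 [[0.49, -0.242, 0.024], [0.488, -0.231, 0.031], [0.481, -0.23, 0.03]]
148 [[0.484, -0.259, -0.0], [0.48, -0.252, 0.003], [0.471, -0.256, -0.003]]
150 [[0.487, -0.251, -0.001], [0.493, -0.219, 0.028], [0.488, -0.216, 0.028]]
152 [[0.501, -0.216, 0.025], [0.495, -0.215, 0.023], [0.489, -0.215, 0.02]]
154 [[0.502, -0.216, 0.017], [0.496, -0.215, 0.016], [0.49, -0.214, 0.014]]
```

View pics/f.png

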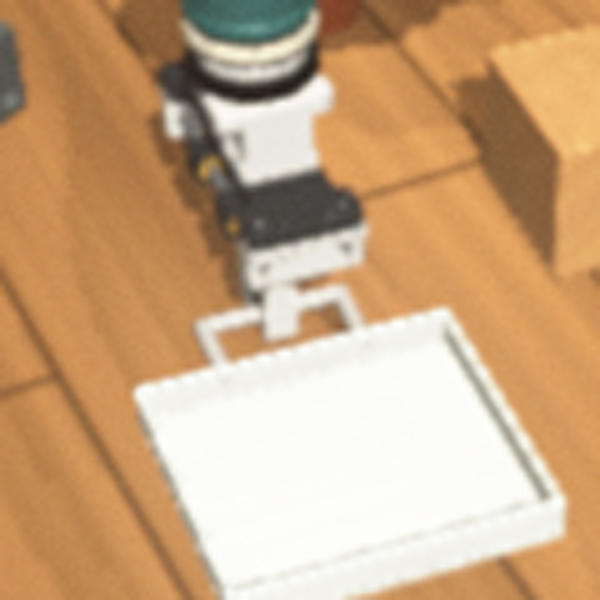

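The inner finger now sits between the bar and the tray's front wall, around (215,145), with its tip at about 26 mm. I'll go down a further 15 mm and grip.

```bash
python3 -m inch '0 0 0.4 0 0.68; 0 0 0.8 0 0.68; 0 0 1.2 0 0.68; 0 0 1.5 0 0.68; 0 0 1.5 0 0.68; 0 0 1.5 0 0.68'; python3 s.py
```

```text
time: 4.22
tool_pos: [0.4771, -0.2598, -0.0198]
ee_rot: [-3.139, -0.0, -1.661]
wrist_force: [0.1, -0.0, -0.7]
width: 0.0299
time 4.2167
tool_pos [ 0.4771 -0.2598 -0.0198]
ee_rot [-3.1388 -0.0001 -1.661 ]
wrist_force [ 0.1473 -0.0336 -0.6562]
wrist_torque [ 0.0406  0.0163 -0.0338]
width 0.029892946896114565
```

```bash
python3 -m inch '0 0 0 0 0.75; 0 0 0 0 0.82; 0 0 0 0 0.86; 0 0 0 0 0.9; 0 0 0 0 1; 0 0 0 0 1; 0 0 0 0 1'; python3 s.py 5
```

```text
time: 4.8
tool_pos: [0.4771, -0.2599, -0.0197]
ee_rot: [-3.139, -0.0, -1.661]
wrist_force: [-0.5, -0.6, 1.1]
width: 0.009
time 4.8
tool_pos [ 0.4771 -0.2599 -0.0197]
ee_rot [-3.1387 -0.0002 -1.6611]
wrist_force [-0.5121 -0.6176  1.0724]
wrist_torque [-0.0193  0.0204 -0.0113]
width 0.009019058150703675
```

Run:
```python
from h import *
crop("",cv2.imread("pics/top5.png"),260,120,400,230,5,"pics/g1.png");crop("",cv2.imread("pics/scene5.png"),160,80,280,200,5,"pics/g2.png")
```

```text
(no output)
```

View pics/g2.png

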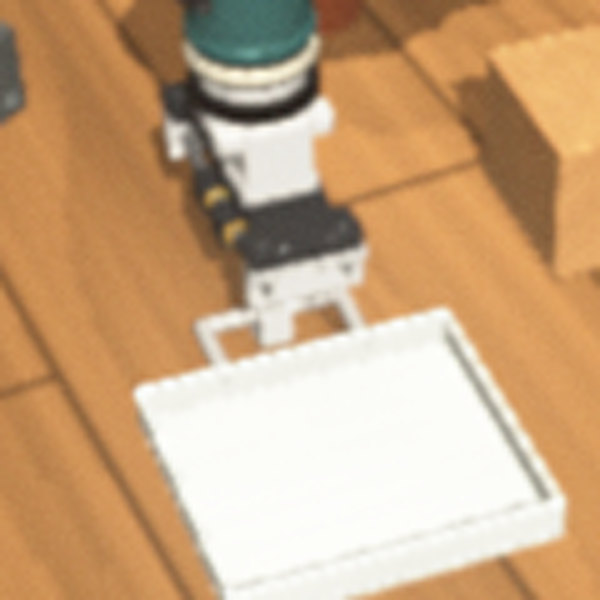

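View pics/g1.png

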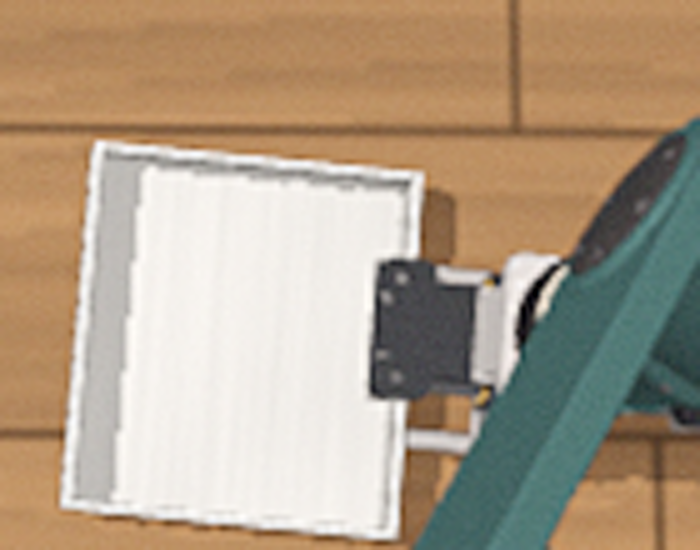

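The bar is gripped (width 9 mm), and the tray is still flat and in the same place. Now I'll slide it most of the way and turn it about 0.067 rad to match the bearer.

```bash
python3 -m inch '-0.5 0 0 0 1; -1.5 0 0 0.01 1; -3 -0.1 0 0.02 1; -4.5 -0.2 0 0.03 1; -6 -0.3 0 0.04 1; -7.5 -0.4 0 0.05 1; -9 -0.5 0 0.06 1; -10.5 -0.6 0 0.067 1; -12 -0.6 0 0.067 1; -12.5 -0.6 0 0.067 1; -12.5 -0.6 0 0.067 1; -12.5 -0.6 0 0.067 1'; python3 s.py 6;  python3 - <<'E'
from h import *
crop("",cv2.imread("pics/top6.png"),200,110,340,230,5,"pics/i1.png");crop("",cv2.imread("pics/scene6.png"),160,100,310,220,5,"pics/i2.png")
E
```

```text
time: 5.9
tool_pos: [0.4944, -0.1349, -0.0197]
ee_rot: [-3.139, 0.002, -1.727]
wrist_force: [0.5, 2.1, 0.8]
width: 0.0088
time 5.9
tool_pos [ 0.4944 -0.1349 -0.0197]
ee_rot [-3.1389  0.0018 -1.7274]
wrist_force [0.5377 2.0942 0.7862]
wrist_torque [ 0.4921 -0.0244 -0.0322]
width 0.008790261224057972
```

View pics/i1.png

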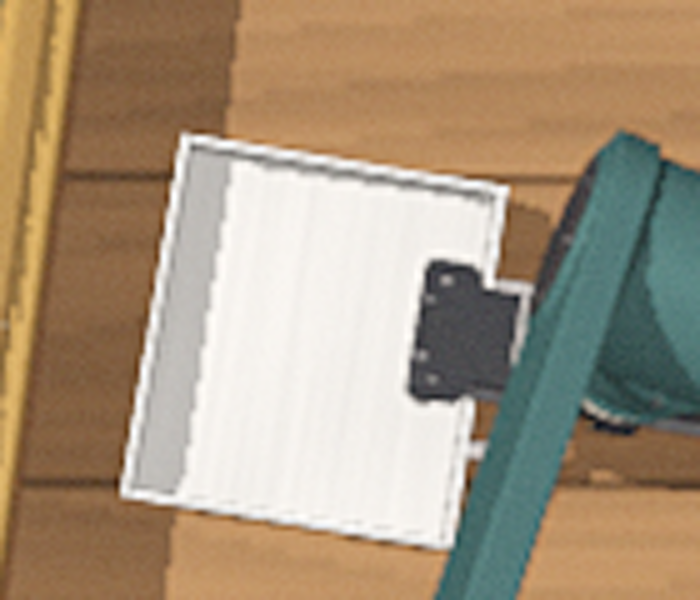

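View pics/i2.png

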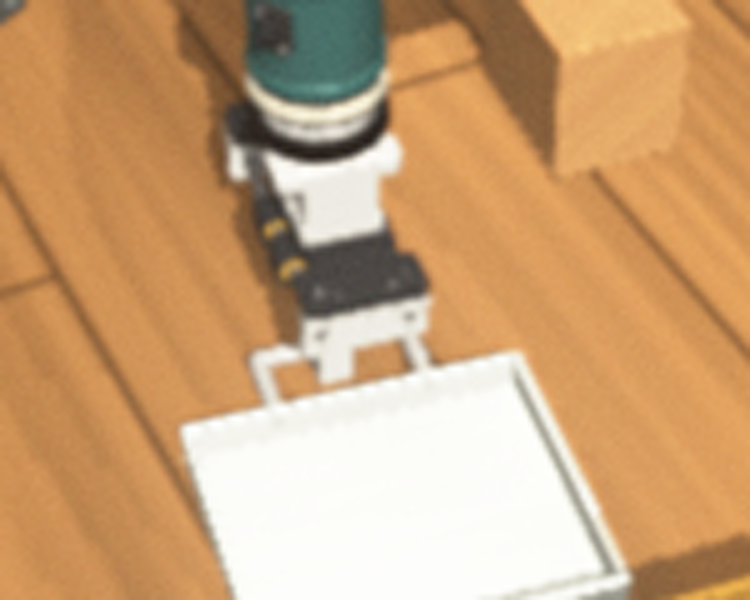

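Run:
```python
from h import *
f=lambda l,x,y:np.array(l)/5.+[x,y]-0.4
T=cast("top",f([(183,133),(122,497),(507,187),(447,548)],200,110),.028);print(T,T.mean(0))
l=T[0]-T[1];print("backwall normal",np.arctan2(l[1],l[0])+np.pi/2)
l=T[2]-T[3];print("front normal",np.arctan2(l[1],l[0])+np.pi/2)
e=(T[0]+T[1])/2-(T[2]+T[3])/2; print("yaw tray",np.arctan2(e[1],e[0]))
c=np.array([.5345,.1423])-T.mean(0)[:2]; n=np.array([.1552,.9879]);print("to go",c,"along",c@n,"lat",c@[n[1],-n[0]])
a=-1.7274;print("tool", c@[np.cos(a),np.sin(a)],c@[np.sin(a),-np.cos(a)])
```

```text
[[ 0.6261  0.0691  0.028 ]
 [ 0.4274  0.1001  0.028 ]
 [ 0.5975 -0.1083  0.028 ]
 [ 0.4007 -0.0745  0.028 ]] [ 0.5129 -0.0034  0.028 ]
backwall normal 1.416022436065908
front normal 1.4006476714874343
yaw tray 1.4150377721694576
to go [0.0216 0.1457] along 0.14725762235630027 lat -0.001305604783729674
tool -0.14725410150098026 0.0014199110749419758
```

```bash
python3 -m inch '-0.7 0 0 0 1; -1.8 0 0 0 1; -3 0 0 0 1; -4.2 0 0 0 1; -5.4 0.1 0 0 1; -6.6 0.1 0 0 1; -7.8 0.1 0 0 1; -9 0.1 0 0 1; -10.2 0.1 0 0 1; -11.2 0.1 0 0 1; -12 0.1 0 0 1; -12.3 0.1 0 0 1; -12.5 0.1 0 0 1; -12.5 0.1 0 0 1; -12.5 0.1 0 0 1'; python3 s.py 7
```

```text
time: 7.25
tool_pos: [0.5129, -0.0113, -0.0197]
ee_rot: [-3.139, 0.003, -1.729]
wrist_force: [-0.1, 0.9, -2.4]
width: 0.009
time 7.25
tool_pos [ 0.5129 -0.0113 -0.0197]
ee_rot [-3.1392  0.0029 -1.7287]
wrist_force [-0.0973  0.8628 -2.3607]
wrist_torque [ 0.2562 -0.0155  0.0803]
width 0.00896275436450769
```

View pics/top7.png

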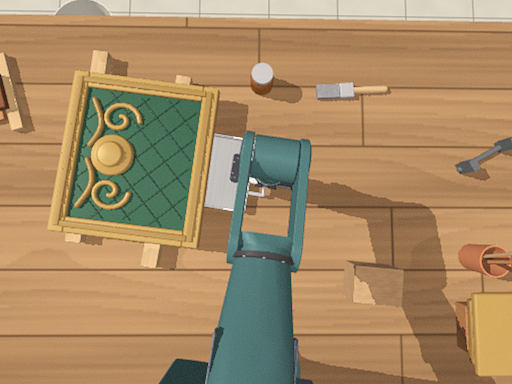

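The panel and bearers have not moved, and the tray is about 22 mm short of the bearer. I'll creep from here, moving the tool slightly down to take off the small lifting force.

```bash
python3 -m inch '-0.2 0 0.05 0 1; -0.4 0 0.05 0 1; -0.6 0 0.05 0 1; -0.8 0 0.05 0 1; -1 0 0.05 0 1; -1.2 0 0.05 0 1; -1.2 0 0.05 0 1; -1.2 0 0.05 0 1'; python3 s.py
```

```text
time: 8.02
tool_pos: [0.5153, 0.0004, -0.0197]
ee_rot: [-3.138, 0.003, -1.729]
wrist_force: [-0.7, -2.5, 3.1]
width: 0.0088
time 8.0167
tool_pos [ 0.5153  0.0004 -0.0197]
ee_rot [-3.1381  0.0027 -1.7286]
wrist_force [-0.6643 -2.5449  3.122 ]
wrist_torque [-0.4016  0.0268  0.032 ]
width 0.008753063207452028
```

```bash
python3 -m inch '-0.1 0 0 0 1; -0.2 0 0 0 1; -0.3 0 0 0 1; -0.4 0 0 0 1; -0.4 0 0 0 1'; python3 -m inch '-0.05 0 0 0 1; -0.1 0 0 0 1; -0.1 0 0 0 1';python3 -m inch '-0.05 0 0 0 1; -0.1 0 0 0 1; -0.1 0 0 0 1'
```

```text
time: 8.43
tool_pos: [0.5159, 0.0044, -0.0197]
ee_rot: [-3.138, 0.003, -1.729]
wrist_force: [-0.9, -3.4, 2.2]
width: 0.0089
time: 8.68
tool_pos: [0.5161, 0.0055, -0.0198]
ee_rot: [-3.138, 0.003, -1.728]
wrist_force: [-0.1, -2.9, 2.3]
width: 0.0089
time: 8.93
tool_pos: [0.5162, 0.0066, -0.0198]
ee_rot: [-3.138, 0.003, -1.728]
wrist_force: [-0.5, -2.6, 1.9]
width: 0.009
```

```bash
python3 -m inch '-0.05 0 0 0 1; -0.1 0 0 0 1; -0.1 0 0 0 1';python3 -m inch '-0.05 0 0 0 1; -0.1 0 0 0 1; -0.1 0 0 0 1'
```

```text
time: 9.18
tool_pos: [0.5164, 0.0077, -0.0197]
ee_rot: [-3.138, 0.003, -1.728]
wrist_force: [0.0, -3.3, 2.1]
width: 0.0088
time: 9.43
tool_pos: [0.5166, 0.0088, -0.0197]
ee_rot: [-3.138, 0.003, -1.728]
wrist_force: [-0.6, -4.3, 3.6]
width: 0.0091
```

```bash
python3 -m inch '-0.05 0 0 0 1; -0.1 0 0 0 1; -0.1 0 0 0 1'; python3 s.py
```

```text
time: 9.68
tool_pos: [0.5167, 0.0099, -0.0198]
ee_rot: [-3.138, 0.003, -1.728]
wrist_force: [0.2, -3.7, 2.2]
width: 0.0089
time 9.6833
tool_pos [ 0.5167  0.0099 -0.0198]
ee_rot [-3.1382  0.0032 -1.7284]
wrist_force [ 0.1558 -3.7108  2.1587]
wrist_torque [-0.5947  0.0834  0.0114]
width 0.00888168209459962
```

```bash
python3 -m inch '-0.05 0 0 0 1; -0.05 0 0 0 1; -0.05 0 0 0 1'; python3 s.py
```

```text
time: 9.93
tool_pos: [0.5169, 0.0105, -0.0197]
ee_rot: [-3.138, 0.003, -1.728]
wrist_force: [-0.8, -2.5, 2.7]
width: 0.0092
time 9.9333
tool_pos [ 0.5169  0.0105 -0.0197]
ee_rot [-3.1382  0.0034 -1.7284]
wrist_force [-0.8261 -2.4789  2.6718]
wrist_torque [-0.5753  0.1098  0.0633]
width 0.009185335258798971
```

```bash
python3 -m inch '-0.05 0 0 0 1; -0.05 0 0 0 1; -0.05 0 0 0 1'; python3 s.py
```

```text
time: 10.18
tool_pos: [0.517, 0.0111, -0.0197]
ee_rot: [-3.138, 0.004, -1.728]
wrist_force: [-0.8, -3.7, 2.8]
width: 0.0087
time 10.1833
tool_pos [ 0.517   0.0111 -0.0197]
ee_rot [-3.1381  0.0035 -1.7283]
wrist_force [-0.7925 -3.7027  2.8445]
wrist_torque [-0.5925  0.1276  0.0615]
width 0.008746258821235104
```

```bash
python3 -m inch '-0.05 0 0 0 1; -0.05 0 0 0 1; -0.05 0 0 0 1'; python3 s.py
```

```text
time: 10.43
tool_pos: [0.517, 0.0116, -0.0197]
ee_rot: [-3.138, 0.004, -1.728]
wrist_force: [-0.7, -3.8, 2.7]
width: 0.0089
time 10.4333
tool_pos [ 0.517   0.0116 -0.0197]
ee_rot [-3.1382  0.0035 -1.7283]
wrist_force [-0.6861 -3.8238  2.6852]
wrist_torque [-0.5961  0.0994 -0.0099]
width 0.00887622937661591
```

```bash
python3 -m inch '-0.05 0 0 0 1; -0.05 0 0 0 1; -0.05 0 0 0 1'; python3 s.py|grep wrist
```

```text
time: 10.68
tool_pos: [0.5171, 0.0122, -0.0198]
ee_rot: [-3.138, 0.004, -1.728]
wrist_force: [-1.2, -3.1, 1.8]
width: 0.0087
wrist_force [-1.1901 -3.1409  1.8311]
wrist_torque [-0.5907  0.1305  0.0041]
```

```bash
python3 -m inch '-0.05 0 0 0 1; -0.05 0 0 0 1; -0.05 0 0 0 1'; python3 s.py|grep wrist
```

```text
time: 10.93
tool_pos: [0.5171, 0.0123, -0.0198]
ee_rot: [-3.138, 0.003, -1.728]
wrist_force: [-0.4, -5.2, 2.9]
width: 0.0093
wrist_force [-0.3781 -5.1819  2.901 ]
wrist_torque [-0.8241  0.1831  0.018 ]
```

```bash
python3 -m inch '-0.05 0 0 0 1; -0.05 0 0 0 1; -0.05 0 0 0 1'; python3 s.py 8|grep wrist
```

```text
time: 11.18
tool_pos: [0.5171, 0.0122, -0.0197]
ee_rot: [-3.138, 0.002, -1.728]
wrist_force: [-1.1, -5.6, 2.3]
width: 0.0089
wrist_force [-1.1242 -5.6002  2.2721]
wrist_torque [-0.8947  0.1545  0.0537]
```

Contact with the bearer: the tool has stopped at y = 12.3 mm, right where the pictures predicted, and the resistance is rising. I'll press a little more, checking the force.

```bash
python3 -m inch '-0.05 0 0 0 1; -0.1 0 0 0 1; -0.1 0 0 0 1; -0.1 0 0 0 1'; python3 s.py|grep wrist
```

```text
time: 11.62
tool_pos: [0.517, 0.0122, -0.0198]
ee_rot: [-3.139, -0.0, -1.728]
wrist_force: [-1.7, -6.0, 2.8]
width: 0.0086
wrist_force [-1.7111 -5.9725  2.7642]
wrist_torque [-1.1255  0.234   0.032 ]
```

Run:
```python
from h import *
crop("",cv2.imread("pics/top8.png"),110,60,270,180,5,"pics/k0.png")
crop("",cv2.imread("pics/top8.png"),110,150,270,270,5,"pics/k1.png")
a=cv2.imread("pics/top0.png").astype(int);b=cv2.imread("pics/top8.png").astype(int)
dd=np.abs(a-b).max(2)[50:270,40:205];print((dd>60).sum(),dd.mean())
```

```text
3 11.982121212121212
```

View pics/k1.png

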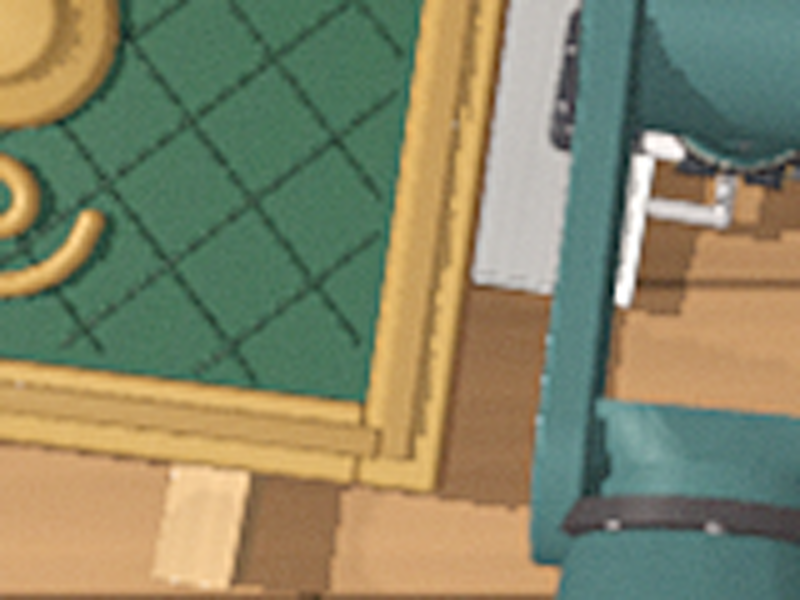

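View pics/scene8.png

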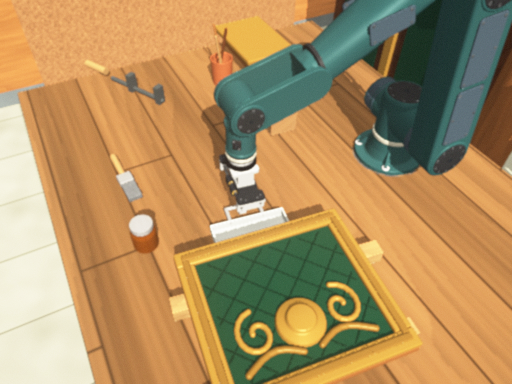

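Nothing has shifted. To make the wall seat flush of its own accord, I'll loosen the grip and push on the middle of the bar with only the outer finger.

```bash
python3 -m inch '0 0 0 0 0.82; 0 0 0 0 0.82; 0 0 0 0 0.82; 0 0 0 0 0.82'; python3 s.py; python3 -m inch '-0.1 0 0 0 0.82; -0.2 0 0 0 0.82; -0.3 0 0 0 0.82; -0.3 0 0 0 0.82'; python3 s.py
```

```text
time: 11.95
tool_pos: [0.5167, 0.0131, -0.0202]
ee_rot: [-3.139, 0.001, -1.728]
wrist_force: [0.4, -0.0, -0.4]
width: 0.0172
time 11.95
tool_pos [ 0.5167  0.0131 -0.0202]
ee_rot [-3.1394  0.0012 -1.728 ]
wrist_force [ 0.3821 -0.0299 -0.3755]
wrist_torque [ 0.0361 -0.005  -0.0461]
width 0.017164041632124236
time: 12.28
tool_pos: [0.5168, 0.0158, -0.0205]
ee_rot: [-3.14, 0.0, -1.728]
wrist_force: [-0.7, -2.1, -1.3]
width: 0.0167
time 12.2833
tool_pos [ 0.5168  0.0158 -0.0205]
ee_rot [-3.1401  0.0001 -1.7277]
wrist_force [-0.703  -2.0762 -1.2898]
wrist_torque [-0.265   0.1262  0.0091]
width 0.016657196678961487
```

```bash
python3 -m inch '-0.1 0 0 0 0.82; -0.1 0 0 0 0.82; -0.1 0 0 0 0.82'; python3 s.py|grep torq
```

```text
time: 12.53
tool_pos: [0.5167, 0.0159, -0.0205]
ee_rot: [-3.141, -0.002, -1.728]
wrist_force: [-1.7, -5.2, -0.1]
width: 0.0167
wrist_torque [-0.8511  0.2324 -0.0538]
```

```bash
python3 -m inch '-0.1 0 0 0 0.82; -0.15 0 0 0 0.82; -0.15 0 0 0 0.82;-0.15 0 0 0 0.82'; python3 s.py|grep torq
```

```text
time: 12.87
tool_pos: [0.5166, 0.0159, -0.0205]
ee_rot: [-3.141, -0.004, -1.728]
wrist_force: [-1.2, -7.3, 1.1]
width: 0.0172
wrist_torque [-1.1074  0.3005 -0.043 ]
```

```bash
python3 -m inch '-0.1 0 0 0 0.82; -0.2 0 0 0 0.82; -0.25 0 0 0 0.82;-0.25 0 0 0 0.82;-0.25 0 0 0 0.82'; python3 s.py|grep torq
```

```text
time: 13.28
tool_pos: [0.5166, 0.0157, -0.0205]
ee_rot: [-3.141, -0.009, -1.728]
wrist_force: [-1.9, -8.4, 0.8]
width: 0.0173
wrist_torque [-1.4858  0.3717 -0.0279]
```

```bash
python3 -m inch '-0.1 0 0 0 0.82; -0.2 0 0 0 0.82; -0.3 0 0 0 0.82;-0.35 0 0 0 0.82;-0.35 0 0 0 0.82'; python3 s.py 9|grep torq
python3 - <<'E'
from h import *
a=cv2.imread("pics/top0.png").astype(int);b=cv2.imread("pics/top9.png").astype(int)
dd=np.abs(a-b).max(2)[50:270,40:205];print((dd>60).sum(),dd.mean())
crop("",cv2.imread("pics/top9.png"),180,110,290,230,5,"pics/m1.png")
crop("",cv2.imread("pics/scene9.png"),190,180,310,260,5,"pics/m2.png")
E
```

```text
time: 13.7
tool_pos: [0.5165, 0.0155, -0.0205]
ee_rot: [3.142, -0.016, -1.728]
wrist_force: [-3.2, -12.0, 0.7]
width: 0.017
wrist_torque [-2.1008  0.4924 -0.0234]
3 12.218732782369147
```

View pics/m2.png

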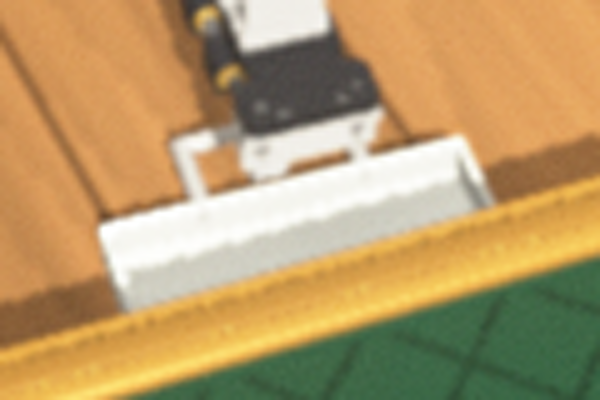

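At 12 N the tray held firm, the yaw moment stayed near zero and nothing moved. Now I'll let go: centre on the bar, open to 30 mm, then lift straight up.

```bash
python3 -m inch '0.1 0 0 0 0.82; 0.3 0 0 0 0.75; 0.4 0 0 0 0.68; 0.4 0 0 0 0.68; 0.4 0 0 0 0.68'; python3 s.py
```

```text
time: 14.22
tool_pos: [0.5161, 0.0121, -0.0203]
ee_rot: [-3.141, -0.015, -1.728]
wrist_force: [-0.4, -0.2, 0.9]
width: 0.0299
time 14.2167
tool_pos [ 0.5161  0.0121 -0.0203]
ee_rot [-3.1414 -0.015  -1.7282]
wrist_force [-0.4074 -0.1573  0.8882]
wrist_torque [ 0.0107  0.009  -0.0404]
width 0.029900488795124098
```

```bash
python3 -m inch '0 0 -0.5 0 0.68; 0 0 -1.2 0 0.68; 0 0 -2.2 0 0.68; 0 0 -3.5 0 0.68; 0 0 -5 0 0.68; 0 0 -7 0 0.68; 0 0 -9 0 0.68; 0 0 -11 0 0.68; 0 0 -13 0 0.68; 0 0 -14 0 0.68; 0 0 -14 0 0.68'; python3 -m inch '2 0 0 0 0.68; 5 0 0 0 0.68; 8 0 -1 0 0.68; 11 0 -2 0 0.68; 14 0 -3 0 0.5; 17 0 -4 0 0.3; 20 0 -4 0 0; 23 0 -4 0 0; 25 0 -4 0 0; 26 0 -4 0 0; 26 0 -4 0 0; 26 0 -4 0 0'; python3 s.py 10
python3 - <<'E'
from h import *
crop("",cv2.imread("pics/top10.png"),170,110,290,230,5,"pics/n1.png")
crop("",cv2.imread("pics/scene10.png"),190,170,310,260,5,"pics/n2.png")
E
```

```text
time: 15.13
tool_pos: [0.5186, 0.0142, 0.1238]
ee_rot: [-3.134, -0.014, -1.728]
wrist_force: [0.3, 0.0, -0.4]
width: 0.03
time: 16.13
tool_pos: [0.4774, -0.2414, 0.1666]
ee_rot: [-3.135, -0.013, -1.729]
wrist_force: [0.3, 0.0, -1.1]
width: 0.0803
time 16.1333
tool_pos [ 0.4774 -0.2414  0.1666]
ee_rot [-3.1354 -0.0127 -1.7286]
wrist_force [ 0.2622  0.0245 -1.0998]
wrist_torque [0.0254 0.0704 0.0413]
width 0.08026090419867168
```

View pics/n1.png

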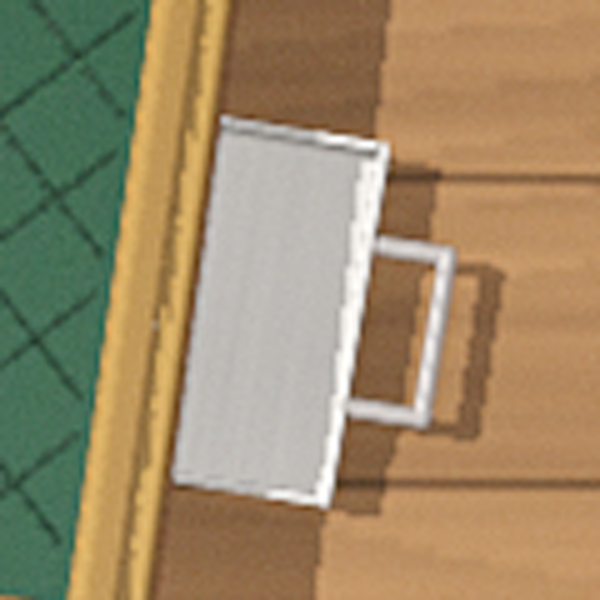

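View pics/top10.png

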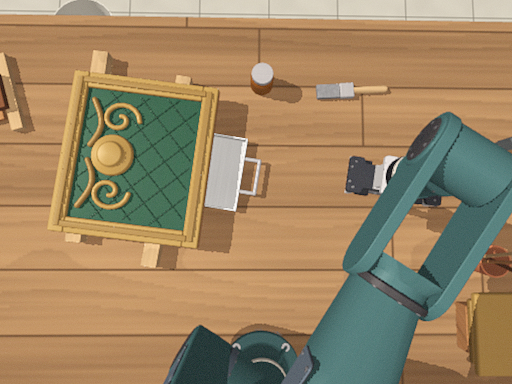

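View pics/n2.png

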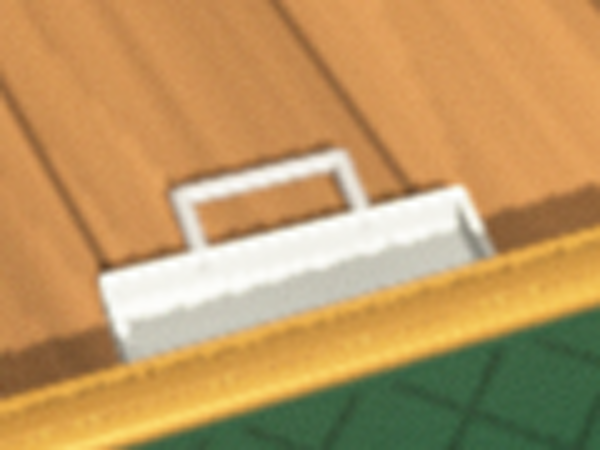

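Run:
```python
from h import *
f=lambda l,x,y:np.array(l)/5.+[x,y]-0.4
T=cast("top",f([(387,143),(327,507)],170,110),.028);l=T[0]-T[1];a=np.arctan2(l[1],l[0])+np.pi/2
print(T,"yaw front wall",a);m=T.mean(0)[:2]
for y in(1.415,a):
    n=np.array([np.cos(y),np.sin(y)]);C=m+.09*n;b=m+.18*n;print("C",C,"back",b,"gap to bearer",.3136-b@[.1552,.9879])
    px=np.array([.1166,.9932]);print("lateral in panel",(b-[.538,.142])@[-px[1],px[0]])
A=cv2.imread("pics/top0.png").astype(int);B=cv2.imread("pics/top10.png").astype(int)
dd=np.abs(A-B).max(2)
print((dd[50:270,40:205]>60).sum(),"jar/brush",(dd[50:110,240:400]>60).sum())
```

```text
[[0.6208 0.0396 0.028 ]
 [0.4222 0.0706 0.028 ]] yaw front wall 1.4158661320973411
C [0.5354 0.144 ] back [0.5494 0.2329] gap to bearer -0.0017598363276891127
lateral in panel -0.0007268784582186268
C [0.5354 0.144 ] back [0.5493 0.2329] gap to bearer -0.0017597639847929392
lateral in panel -0.0005710869588082303
3 jar/brush 0
```

View pics/scene10.png

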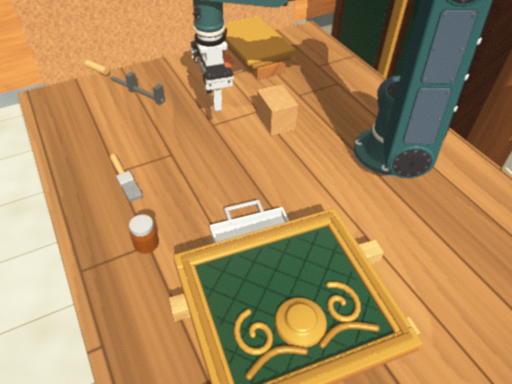

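The tray is home at (250,222), and the carton at (277,108), jar at (144,232) and brush at (127,180) are where they started. The arm is clear, so I'm handing in.

```bash
python3 -c "
from bench import robot
print(robot.close_job())"
```

```text
the job is handed in; nothing more can be done
None
```

The tray is under the middle of the panel's front edge with its back wall against the front bearer. The gripper has let go and drawn back, and I handed the job in at about 16 s.

**What I did:** I gripped the handle bar and slid the tray along the bench, turning it about 3.8° to match the bearer. I crept in until I felt contact, then loosened the grip and pushed on the middle of the bar with one finger so the wall would seat itself. Wrist force reached about 12 N at most, including roughly 3 N of tray friction, which is below the 17 N that could shift the bearer.

**Last checks:**

| Check | Result |
|---|---|
| Tray angle against the bearer | 1.416 rad against 1.415 rad |
| Offset from the panel's middle | under 1 mm |
| Gap to the bearer | –1.8 mm, which is within the 2 mm calibration |
| Panel and bearers | no visible change between the first and last top views |
| Jar and brush | no visible change in the top view |
| Carton | looks unmoved in the scene view, judged by eye only |

The back wall itself is hidden under the panel, so flush seating is inferred from the angle, the contact position and the near-zero twisting moment during the push.

**What failed or disagreed:**
- **First grasp:** it missed. The reported TCP height was about 30 mm lower than the fingertips seen by the camera, so the fingers closed just above the bar. I corrected the height from the depth image and the second grasp held.
- **Lift on the tray:** during the slide the wrist briefly showed about 2.4 N downward, so the handle may have been slightly lifted. I lowered the tool a little for the rest of the slide, and the tray looked flat in every picture.

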